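# Pick the 32 mm carving blank and check it under the thickness gauge

## Robot

A 6-joint arm with a two-finger parallel gripper is mounted at the origin on the work surface. World frame = base frame: x ahead of the robot, y to its left, z up, the work surface at z = 0. Lengths are in m, angles in degrees, forces in N, time in s.
With the tool pointing down it reaches from about 0.25 to 0.725 m from the base axis. Payload 9.7 kg.
Tool frame: the origin (TCP) lies on the centre line of the jaws, within the pads' length; the fingertips stand 19 mm ahead of it and the grasp point (between the pads) is the TCP (bot.tcp_to_tips is the z of the fingertips in the tool frame, in m); z points along the fingers, y is the line along which they close (so a half turn about z gives the same grasp; the last joint's range is limited). The gripper opens to 85 mm and grips with 20 to 120 N. Pads are 22 mm wide; open, the fingers measure 114 mm over their backs; the gripper's body (76 mm by 85 mm) begins 54 mm behind the grasp point. The pads swing forward as they close: fully open they stand 13 mm farther back than shut.
Start: joints at [64.458, 4.979, 10.078, 95.1, 0, 90], TCP at [0.237, 0.496, 0.25] pointing down, gripper open.
Joint ranges: [-179.16, 179.16], [-48.56, 103.87], [-65.8, 70.77], [-126.05, 130.52], [-82.76, 87.17], [-180, 180]. Speed limits (degrees/s): [127.2, 127.2, 147.25, 180, 180, 180].

## Interface

Orientations are given as [roll, pitch, yaw] about the fixed x, y, z axes, in that order (R = Rz(yaw) Ry(pitch) Rx(roll)).
In Python, from workcell import bot gives the robot as it stands. The module is installed in compiled form; this text tells all that it offers.
- The arm moves only by the tool play_rows, never from a script. Its argument "increments" is a list of rows, each an object with "slide": the shift along the tool's x, y, z in mm, a list of three; "angular": the turn, a rotation vector about the tool's x, y, z in degrees, a list of three; "claw": the opening, from -1 (shut) to 1 (fully open). In form: [{"slide": [x, y, z], "angular": [rx, ry, rz], "claw": claw}, ...]. A call has 1 to 8 rows; each row shifts and turns the commanded pose from where the row before left it, along the tool's axes as they then stand; what a row does not reach is not made up. A row lasts 1/10 s, in which the tool goes at most 50 mm and 8.59 degrees, less where a joint would pass 70% of its speed; a pose out of reach is approached as far as the arm can. A call is refused whole if a number of a shift passes 50 or a number of a turn 8.59, either way. A call with a gripper value outside its range is refused whole. The fingers move at their own pace and stop on an object; "squeeze" is the grip in N (left out, the last holds). Time passes only in rows, so rows that do not move let the fingers close. It gives the time, the measured TCP pose, the force, the opening and the grip force at its end, in the units of the state.
- bot.get_obs(): the state, without advancing time (a new reading comes with each control period).
- bot.camera(name): name is "side" or "top" or "wrist"; returns the picture (480x640x3 uint8, red, green, blue); there is no depth.
- bot.camera_info(name): a dict with "fovy" (degrees; the focal length in pixels is half the picture's height over the tangent of half this angle, whatever the lens; pixels are square), "cx", "cy" (the principal point, pixels), "k1" (the pictures are not rectified: a ray, as slopes to the right and down, at radius r is drawn at 1 + k1 r^2 times it, then the intrinsics apply), "R" (3x3) and "t" (3): a world point X has camera coordinates R X + t. Camera axes: x right, y down, z forward; pixel columns grow to the right and rows downward; lengths in m; the calibration is good to about 2 mm. A picture is of the moment at which its call begins: read the wrist's pose just before it. camera_info takes no time and is no camera call; for the wrist camera it gives the pose at the moment of the call.
- bot.job_done(): hands the job in; it is judged then, once.
The state is a dict: "time": time; "q": joint angles; "qd": joint speeds; "joint_efforts": joint torques, N m; "ee_pos": TCP position; "tcp_rot": TCP orientation; "wrist_force": force on the tool from outside, world axes, zero at the start; "torque": the same for the moment, N m; "opening": finger opening in m; "grasp_force": force on a finger pad.
Only numpy, scipy, OpenCV 4.12 (cv2) and the standard library are available. Lean on these libraries where they do the work, as an engineer would, in place of code of your own. Each camera call takes 0.05 s, during which the arm holds its last target. There are 200 camera calls.

## Task

Three hardwood carving blanks of the same length and width but 24, 32 and 40 mm thick lie on the sloping rack. Take the 32 mm one, lay it flat on the base of the thickness gauge under the raised foot, and push the gauge's arm down until the foot rests on the wood, so that the gauge is left showing its thickness. Leave the other two blanks in the rack and the loose tools and pot on the bench where they are.

Things in the scene. Friction and masses are not known exactly. Their poses are not given: they have to be found in the camera images.
- blank_32: The wanted blank: plain mid-brown hardwood bar 200 x 46 x 32 mm (length, width, thickness), about 0.2 kg, lying lengthwise up the slope of the rack, its lower end against the rack's ledge. Origin: centre of its underside (the 200 x 46 face on the rack). x along its length, up the slope; y across its width; z out of its upper face.
- blank_24: Look-alike blank, 200 x 46 x 24 mm; origin and axes as blank_32. Stays in the rack.
- blank_40: Look-alike blank, 200 x 46 x 40 mm; origin and axes as blank_32. Stays in the rack.
- rack: Fixed sloping rack: plywood bed 300 mm wide, 215 mm up the slope, rising at 34 degrees (0.6 rad) along the rack's +x, away from the robot; upper edge 151 mm above the bench. Dark ledge at its foot, 20 mm proud of the bed, with two separators 40 mm long and 14 mm high between the blanks, which lie about 96 mm apart in any order. Origin: centre of the footprint on the bench.
- gauge: Fixed bench thickness gauge: grey base plate 260 (x) x 140 (y) x 18 mm with a flush steel plate on top, a steel column 24 mm thick, 248 mm high, standing 95 mm from the foot's axis along the gauge's +x (away from the robot), and a blue sliding arm. Origin: on the bench under the foot's axis, the middle of the base plate; x towards the column, z up.
- gauge_table (a point): Point on the top face of the gauge's base plate (18 mm above the bench) under the foot's axis; axes as the gauge.
- slide (a joint): Height of the foot's underside above the base plate, in m: the gauge's reading. Starts raised at 0.075 to 0.10; 0 is foot on the plate, 0.115 the top. The arm is balanced by a spring and stays where it is left; it takes about 3 N to slide it up or down.
- foot (a point): Centre of the underside of the gauge's round steel foot, 24 mm across, at the end of a 12 mm spindle; the arm (30 mm wide) is 45 mm above the foot's underside, runs to the column and ends 16 mm on the robot's side of the foot's axis.
- push_knob (a point): Centre of the flat top of the black push knob, 32 mm across, on the arm directly over the foot, 85 mm above the foot's underside: press here to lower the arm. A round dial stands on the +y side of the arm, 46 mm from the foot's axis towards the column; its rim is 2 mm lower than the knob's top.
- mallet: Bystander: carver's dark wooden mallet standing on its head, 92 mm across, 225 mm high; origin at its foot.
- gouge: Bystander: carving gouge 255 mm long lying flat, pale handle, 22 mm high; origin underneath near the ferrule, x towards the blade.
- oilstone: Bystander: oilstone in a wooden box, 200 x 70 x 36 mm; origin under its centre.
- pencil_pot: Bystander: white pot with pencils, 80 mm across, 165 mm high; origin under its centre.
Mind the look-alikes: they are no part of the job. What is shaped like the blank_32 but purple or red is not meant.

How it is judged:
By the outcome, as a careful person would: the job done as asked, in the order asked, and still so for the second after the job is handed in, with the robot touching nothing.
It also fails if it takes over 48 s, if anything falls off the work surface, if the arm or the gripper's body presses on something with over 40 N, if the wrist force passes 120 N, or if a joint passes its speed limit or range.

## Working session

There is one attempt and no reset: what is moved stays moved. The work goes in short steps, Python scripts to look and compute and a tool call to move; the robot and the scene stay as the last step left them, time stands still between calls to the robot, and variables do not carry over. Pictures are saved under pics/ and viewed, at most 10 in all, crops included, and the job is handed in when it is done.

Besides the shell and the picture viewer there is one more tool, called after "Call:" as name([rows], argument=value, ...), one row to a line, values as JSON. play_rows: Moves the arm, as the interface text tells. Its arguments: {"type":"object","properties":{"increments":{"type":"array"},"squeeze":{"type":"number"}},"required":["increments"]}

```bash
mkdir -p pics; cat > h.py <<'E'
import numpy as np,cv2
from workcell import bot
def cam(n,f):
    im=bot.camera(n); cv2.imwrite('pics/'+f,im[:,:,::-1]); return im
def ray(n,u,v,ci=None):
    c=ci or bot.camera_info(n); f=240/np.tan(np.radians(c['fovy'])/2)
    d=np.array([(u-c['cx'])/f,(v-c['cy'])/f]); s=d.copy()
    for _ in range(20): s=d/(1+c['k1']*(s@s))
    R=np.array(c['R']);t=np.array(c['t']); return -R.T@t, R.T@np.array([s[0],s[1],1])
def onz(n,u,v,z,ci=None):
    o,d=ray(n,u,v,ci); return o+d*(z-o[2])/d[2]
def proj(n,X,ci=None):
    c=ci or bot.camera_info(n); f=240/np.tan(np.radians(c['fovy'])/2)
    p=np.array(c['R'])@np.array(X)+np.array(c['t']); s=p[:2]/p[2]; s=s*(1+c['k1']*(s@s))
    return s*f+[c['cx'],c['cy']]
def tri(n1,p1,n2,p2):
    o1,d1=ray(n1,*p1);o2,d2=ray(n2,*p2)
    k=np.linalg.lstsq(np.c_[d1,-d2],o2-o1,rcond=None)[0]
    a=o1+k[0]*d1;b=o2+k[1]*d2; return (a+b)/2,np.linalg.norm(a-b)
E
python3 - <<'E'
from h import *
print(bot.get_obs())
a=cam('top','top.png');b=cam('side','side.png')
for n in('top','side','wrist'):
    c=bot.camera_info(n);print(n,c['fovy'],c['k1'],-np.array(c['R']).T@c['t'])
E
```

```text
{'time': 0.0, 'q': array([ 6.44581183e+01,  5.01128912e+00,  1.00338013e+01,  9.50991303e+01,
       -1.09309691e-03,  9.00000095e+01]), 'qd': array([ 0.02512757, -0.08928953,  0.03915126,  0.03563089, -0.01706763,
        0.11138088]), 'joint_efforts': array([-1.79231436e-03, -5.20399511e+01,  4.64798033e+01,  1.66562176e-02,
       -1.63733739e-04,  2.12645961e-05]), 'ee_pos': array([0.2370603 , 0.49606196, 0.24957539]), 'tcp_rot': array([-1.79923382e+02,  1.09310858e-03,  1.54458110e+02]), 'wrist_force': array([-0.55510289, -0.15287405, -1.26128121]), 'torque': array([ 0.0149933 , -0.01111682,  0.03276605]), 'grasp_force': 0.0, 'opening': 0.0851966309908372}
top 49.78176766833627 -0.028645846522831492 [0.23533905 0.01940626 1.48738456]
side 42.568256866479594 -0.18080942718552875 [ 0.15752292 -0.9199052   1.09863987]
wrist 62.75950618102147 -0.019994731402429 [0.16472062 0.53133134 0.37215063]
```

View pics/top.png

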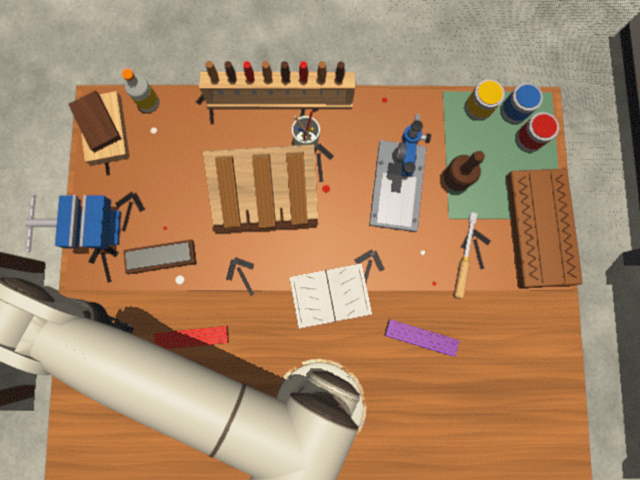

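View pics/side.png

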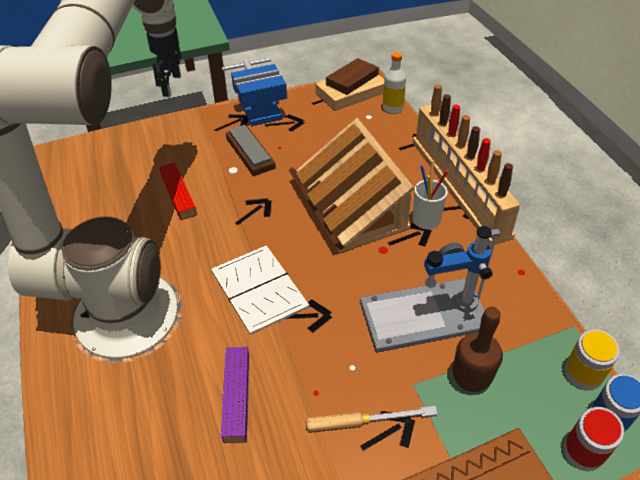

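The top view shows the rack around (262,190), with blanks at about (228,190), (263,188) and (297,185). The gauge is at (400,185), with its foot and knob near (402,160) and its column at (412,130). The side view shows the blanks end-on near the ledge. I'll enlarge both.

```bash
python3 - <<'E'
import cv2,numpy as np
a=cv2.imread('pics/top.png')[135:240,195:330];b=cv2.imread('pics/side.png')[110:255,285:420]
cv2.imwrite('pics/c1.png',cv2.resize(a,None,fx=5.6,fy=5.6,interpolation=cv2.INTER_CUBIC))
cv2.imwrite('pics/c2.png',cv2.resize(b,None,fx=4,fy=4,interpolation=cv2.INTER_CUBIC))
g=cv2.imread('pics/side.png')[220:360,350:510];
g2=cv2.imread('pics/top.png')[110:240,360:440]
o=np.hstack([cv2.resize(g,(480,420),interpolation=2),cv2.resize(g2,(258,420),interpolation=2)])
cv2.imwrite('pics/c3.png',o)
E
```

```text
(no output)
```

View pics/c1.png

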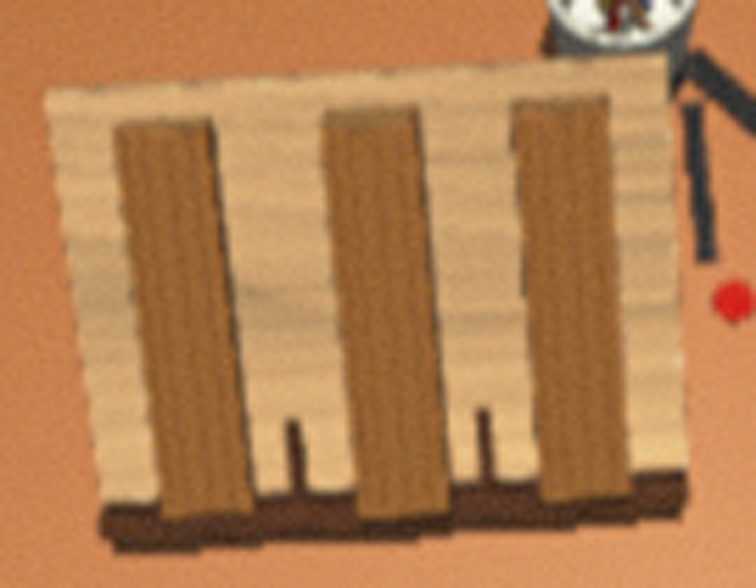

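View pics/c2.png

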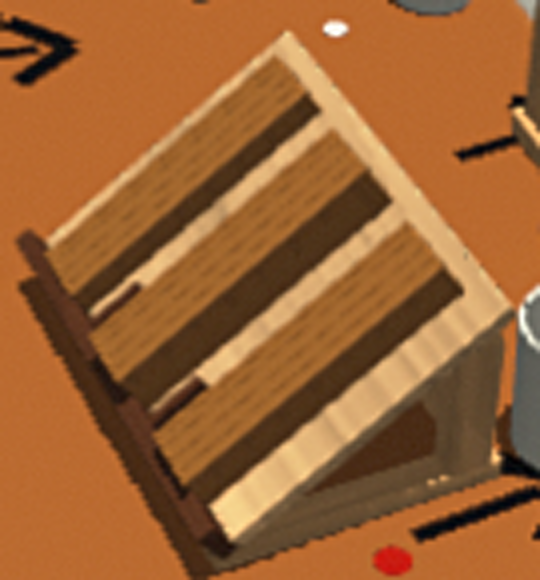

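View pics/c3.png

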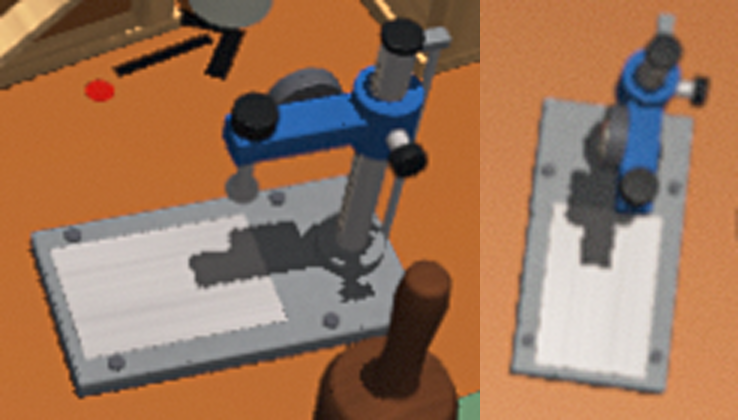

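In the enlarged crops the dark side-face thickness at the upper ends measures about 25 px on the left blank, 41 px on the middle one and 32 px on the right one. So left is 24 mm, middle is 40 mm and right is 32 mm. The target is the right blank, at top (297,185), nearest the gauge. I'll check this by triangulating.

```bash
python3 - <<'E'
from h import *
from scipy.optimize import least_squares
T=lambda U,V:((U+.5)/5.6-.5+195,(V+.5)/5.6-.5+135)
S=lambda U,V:((U+.5)/4-.5+285,(V+.5)/4-.5+110)
blanks={'R':[((542,500),(152,430)),((632,496),(185,487)),((514,110),(403,222)),((608,108),(443,267))],
'M':[((357,516),(93,330)),((448,513),(125,383)),((324,122),(333,130)),((418,120),(362,174))],
'L':[((163,516),(48,250)),((252,512),(76,294)),((117,131),(276,55)),((211,131),(302,92))]}
loc=np.array([(-.1,.023),(-.1,-.023),(.1,.023),(.1,-.023)])
ct,cs=bot.camera_info('top'),bot.camera_info('side')
def frame(y): 
    c,s=np.cos(.6),np.sin(.6); Rz=np.array([[np.cos(y),-np.sin(y),0],[np.sin(y),np.cos(y),0],[0,0,1]])
    return Rz@np.array([[c,0,-s],[0,1,0],[s,0,c]])
for k,b in blanks.items():
    def res(p):
        R=frame(p[3]); r=[]
        for (t,s),l in zip(b,loc):
            X=p[:3]+R@[l[0],l[1],0]; r+=[*(proj('top',X,ct)-T(*t)),*(proj('side',X,cs)-S(*s))]
        return np.array(r)
    f=least_squares(res,[.5,.1,.12,-.05],loss='soft_l1'); n=frame(f.x[3])[:,2]
    print(k,f.x.round(4),np.degrees(f.x[3]).round(2),'rms',np.sqrt((res(f.x)**2).mean()).round(2), 'height along normal',(f.x[:3]@n).round(4))
# gauge
GT=lambda U,V:((U-480+.5)/3.225-.5+360,(V+.5)/3.23-.5+110)
GS=lambda U,V:((U+.5)/3-.5+350,(V+.5)/3-.5+220)
gt=[((548,100),(.13,.07)),((513,372),(-.13,.07)),((664,390),(-.13,-.07)),((692,118),(.13,-.07))]
gs=[((33,235),(-.13,.07)),((80,386),(-.13,-.07))]
def res(p):
    c,s=np.cos(p[2]),np.sin(p[2]);r=[]
    for L,F,n,ci in((gt,GT,'top',ct),(gs,GS,'side',cs)):
        for q,l in L:
            X=[p[0]+c*l[0]-s*l[1],p[1]+s*l[0]+c*l[1],.018]; r+=list(proj(n,X,ci)-F(*q))
    return np.array(r)
f=least_squares(res,[.5,-.2,-.1]);print('gauge',f.x,np.degrees(f.x[2]),res(f.x).round(1))
print('knob',tri('top',GT(638,188),'side',GS(254,113)))
print('mallet',onz('top',461,180,.05))
E
```

```text
R [0.5841 0.0632 0.1089 0.0618] 3.54 rms 0.61 height along normal -0.2415
M [0.5761 0.1542 0.1135 0.0479] 2.74 rms 0.9 height along normal -0.2354
L [0.5772 0.2539 0.1027 0.0503] 2.88 rms 0.6 height along normal -0.2479
gauge [ 0.62481267 -0.23214501 -0.12899869] -7.391080456388282 [-0.8 -1.   0.4 -0.   1.6  0.6  1.2 -0.6 -1.2 -1.6 -0.  -0.2]
knob (array([ 0.62492282, -0.22981841,  0.18939753]), np.float64(0.0009024426308153357))
mallet [ 0.63054738 -0.40667904  0.05      ]
```

The top-face heights along the slope normal are M +6 mm and L −6 mm relative to R. That matches 40/24/32, so the right-hand blank is the 32 mm one. First I'll yaw the tool in place.

Call:
play_rows([
  {"slide": [0,0,-10],"angular": [0,0,-7],"claw": 1},
  {"slide": [0,0,-10],"angular": [0,0,-7],"claw": 1},
  {"slide": [0,0,-10],"angular": [0,0,-7],"claw": 1},
  {"slide": [0,0,-10],"angular": [0,0,-7],"claw": 1},
], squeeze=60)

```text
time: 0.5
ee_pos: [0.2371, 0.4961, 0.2902]
tcp_rot: [-180.0, -0.0, -177.3]
wrist_force: [-0.5, 0.2, 0.5]
opening: 0.0852
grasp_force: 0.0
```

```bash
cat >> h.py <<'E'
from scipy.spatial.transform import Rotation as Ro
def blankR(yaw,slope): # tool frame: z into face, x down the slope
    c,s=np.cos(slope),np.sin(slope)
    F=Ro.from_euler('z',yaw,degrees=True).as_matrix()@np.array([[c,0,-s],[0,1,0],[s,0,c]])
    return F, np.c_[-F[:,0],F[:,1],-F[:,2]]
def rel(p,R):
    o=bot.get_obs(); Rc=Ro.from_euler('xyz',o['tcp_rot'],degrees=True).as_matrix()
    print('t',round(o['time'],2),'q',o['q'].round(1),'pos',o['ee_pos'].round(4),'rpy',o['tcp_rot'].round(2),'F',o['wrist_force'].round(1),'open',round(o['opening'],4),'grip',round(o['grasp_force'],1))
    rv=np.degrees(Ro.from_matrix(Rc.T@R).as_rotvec()); d=np.array(p)-o['ee_pos']
    print('rot in tool',rv.round(2),' shift cur tool mm',(Rc.T@d*1e3).round(1),' shift after rot',(R.T@d*1e3).round(1))
C=np.array([.5841,.0632,.1089]); YB=3.0
def grasp(off,x=-.04,depth=.008):
    F,R=blankR(YB,.6); return C+F@[x,0,off-depth],R
E
python3 -c "
from h import *
rel(*grasp(.1))"
```

```text
t 0.5 q [64.5  6.1 15.8 99.7 -0.  61.7] pos [0.2371 0.4961 0.2902] rpy [-1.7995e+02 -2.0000e-02 -1.7725e+02] F [-0.5  0.2  0.5] open 0.0852 grip 0.0
rot in tool [ -0.12 -34.4   -0.23]  shift cur tool mm [-241.  -449.3  128.3]  shift after rot [-124.9 -450.5  240.5]
```

Call:
play_rows([
  {"slide": [0,-45,0],"angular": [0,-6.9,0],"claw": 1},
  {"slide": [0,-45,0],"angular": [0,-6.9,0],"claw": 1},
  {"slide": [0,-45,0],"angular": [0,-6.9,0],"claw": 1},
  {"slide": [0,-45,0],"angular": [0,-6.9,0],"claw": 1},
  {"slide": [0,-45,0],"angular": [0,-6.8,0],"claw": 1},
  {"slide": [-20,-45,20],"angular": [0,0,0],"claw": 1},
  {"slide": [-20,-45,30],"angular": [0,0,0],"claw": 1},
  {"slide": [-20,-45,30],"angular": [0,0,0],"claw": 1},
])

```text
time: 1.3
ee_pos: [0.3258, 0.1717, 0.267]
tcp_rot: [-180.0, 34.2, -177.4]
wrist_force: [1.3, 0.8, -0.3]
opening: 0.0854
grasp_force: 0.0
```

```bash
python3 -c "
from h import *
rel(*grasp(.1))"
```

```text
t 1.3 q [ 43.1 -48.3 -32.5  78.5 -21.4  35.3] pos [0.3258 0.1717 0.267 ] rpy [-179.98   34.2  -177.43] F [ 1.3  0.8 -0.3] open 0.0854 grip 0.0
rot in tool [-0.26 -0.18 -0.36]  shift cur tool mm [ -80.2 -120.6  181.2]  shift after rot [ -78.9 -121.9  180.9]
```

Call:
play_rows([
  {"slide": [-15,-10,40],"angular": [0,0,0],"claw": 1},
  {"slide": [-15,-15,40],"angular": [0,0,0],"claw": 1},
  {"slide": [-15,-30,40],"angular": [0,0,0],"claw": 1},
  {"slide": [-15,-35,35],"angular": [0,0,0],"claw": 1},
  {"slide": [-19,-30,10],"angular": [0,0,0],"claw": 1},
  {"slide": [0,0,0],"angular": [0,0,0],"claw": 1},
])

```text
time: 1.9
ee_pos: [0.4872, 0.0573, 0.1751]
tcp_rot: [-179.9, 34.0, -177.9]
wrist_force: [0.4, 0.1, 0.8]
opening: 0.0853
grasp_force: 0.0
```

```bash
python3 -c "
from h import *
rel(*grasp(.1))
ci=bot.camera_info('wrist'); cam('wrist','w1.png'); np.save('w1.npy',ci,allow_pickle=True)
F,R=blankR(YB,.6)
for x in(-.1,.1):
  for y in(.023,-.023): print(proj('wrist',C+F@[x,y,0],ci).round())"
```

```text
t 1.9 q [  8.8 -37.7 -39.1  54.8  -3.9   5.6] pos [0.4872 0.0573 0.1751] rpy [-179.85   33.97 -177.91] F [0.4 0.1 0.8] open 0.0853 grip 0.0
rot in tool [-0.66 -0.41 -0.76]  shift cur tool mm [-2.9  1.1 17.5]  shift after rot [-2.8  0.8 17.5]
[360. 154.]
[280. 155.]
[354. 430.]
[292. 430.]
```

View pics/w1.png

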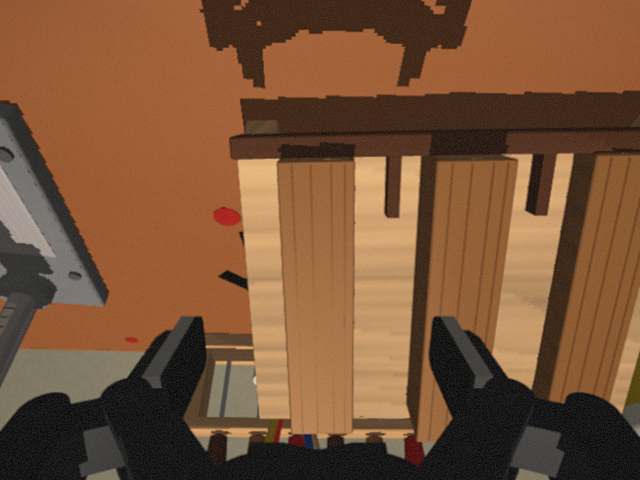

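The wrist view shows the target's top face with its lower edge at (280,159)–(354,158) and its upper edge at (292,434)–(352,434), centred between the fingers. I'll refine the pose from these corners.

```bash
python3 -c "
from h import *
from scipy.optimize import least_squares
ci=np.load('w1.npy',allow_pickle=True).item()
obs=[(354,158),(280,159),(352,434),(292,434)];L=[(-.1,.023),(-.1,-.023),(.1,.023),(.1,-.023)]
def res(p):
  F,_=blankR(p[3],.6); return np.ravel([proj('wrist',p[:3]+F@[*l,0],ci)-o for o,l in zip(obs,L)])
f=least_squares(res,[*C,3.]);print(f.x.round(4),res(f.x).round(1))
rel(*grasp(0))
"
```

```text
[0.586  0.0621 0.111  3.3068] [ 2.7  0.3 -2.7  0.7  1.  -0.7 -1.1 -0.5]
t 1.95 q [  9.  -37.8 -39.1  54.9  -4.    5.7] pos [0.4863 0.0588 0.1754] rpy [-179.89   33.96 -177.87] F [-1.3  0.8 -0.3] open 0.0853 grip 0.0
rot in tool [-0.6  -0.42 -0.72]  shift cur tool mm [ -4.1   0.5 118.1]  shift after rot [ -3.2  -0.7 118.2]
```

Call:
play_rows([
  {"slide": [-4,0,25],"angular": [-0.4,-0.4,-0.6],"claw": 1},
  {"slide": [0,0,30],"angular": [0,0,0],"claw": 1},
  {"slide": [0,0,30],"angular": [0,0,0],"claw": 1},
  {"slide": [0,0,15],"angular": [0,0,0],"claw": 1},
  {"slide": [0,0,10],"angular": [0,0,0],"claw": 1},
  {"slide": [0,0,4],"angular": [0,0,0],"claw": 1},
  {"slide": [0,0,0],"angular": [0,0,0],"claw": 1},
])

```text
time: 2.65
ee_pos: [0.5535, 0.065, 0.0847]
tcp_rot: [-179.9, 34.5, -176.8]
wrist_force: [0.0, -0.7, -0.2]
opening: 0.085
grasp_force: 0.0
```

```bash
python3 -c "
from h import *
rel(*grasp(0))"
```

```text
t 2.65 q [  8.1 -25.6 -42.4  38.8  -2.9   4. ] pos [0.5535 0.065  0.0847] rpy [-179.9    34.46 -176.83] F [ 0.  -0.7 -0.2] open 0.085 grip 0.0
rot in tool [-0.01  0.08  0.14]  shift cur tool mm [ 1.1 -3.4  5.2]  shift after rot [ 1.1 -3.4  5.2]
```

Call:
play_rows([
  {"slide": [0,-3.5,3],"angular": [0,0,0],"claw": 1},
  {"slide": [0,0,0],"angular": [0,0,0],"claw": 0.2},
  {"slide": [0,0,0],"angular": [0,0,0],"claw": -0.5},
  {"slide": [0,0,0],"angular": [0,0,0],"claw": -1},
  {"slide": [0,0,0],"angular": [0,0,0],"claw": -1},
  {"slide": [0,0,0],"angular": [0,0,0],"claw": -1},
  {"slide": [0,0,0],"angular": [0,0,0],"claw": -1},
  {"slide": [0,0,0],"angular": [0,0,0],"claw": -1},
], squeeze=60)

```text
time: 3.45
ee_pos: [0.5555, 0.0608, 0.0828]
tcp_rot: [-179.9, 34.5, -176.9]
wrist_force: [-7.1, -2.1, 5.5]
opening: 0.0449
grasp_force: 62.1
```

```bash
python3 -c "
from h import *
rel(*grasp(0))"
```

```text
t 3.45 q [  7.5 -25.3 -42.5  38.4  -2.6   3.6] pos [0.5555 0.0608 0.0828] rpy [-179.88   34.5  -176.89] F [-7.1 -2.1  5.5] open 0.0449 grip 62.1
rot in tool [-0.06  0.12  0.09]  shift cur tool mm [1.6 0.9 2.7]  shift after rot [1.6 0.9 2.7]
```

Call:
play_rows([
  {"slide": [0,0,-6],"angular": [0,0,0],"claw": -1},
  {"slide": [0,0,-12],"angular": [0,0,0],"claw": -1},
  {"slide": [0,0,-20],"angular": [0,0,0],"claw": -1},
  {"slide": [0,0,-25],"angular": [0,0,0],"claw": -1},
  {"slide": [0,-10,-25],"angular": [0,0,0],"claw": -1},
  {"slide": [0,-25,-15],"angular": [0,0,0],"claw": -1},
  {"slide": [0,-35,0],"angular": [0,0,0],"claw": -1},
  {"slide": [0,-35,0],"angular": [0,0,0],"claw": -1},
])

```text
time: 4.25
ee_pos: [0.5024, -0.0475, 0.1683]
tcp_rot: [-179.9, 34.6, -176.8]
wrist_force: [0.5, 0.9, -1.5]
opening: 0.0449
grasp_force: 63.1
```

```bash
cat >> h.py <<'E'
G=np.array([.6249,-.2312]); YG=-7.4
def place(x,z,y=0):
    F,R=blankR(YG,0); return np.r_[G,0]+F@[x,y,0]+[0,0,z],R
E
python3 -c "
from h import *
rel(*place(-.2,.13))"
```

```text
t 4.25 q [ -8.9 -35.6 -39.   52.6   6.7 -10.1] pos [ 0.5024 -0.0475  0.1683] rpy [-179.88   34.56 -176.79] F [ 0.5  0.9 -1.5] open 0.0449 grip 63.1
rot in tool [ 3.08 34.47 10.25]  shift cur tool mm [  91.4 -153.5  -16.1]  shift after rot [  54.9 -166.4   38.3]
```

Call:
play_rows([
  {"slide": [3,-12,-8],"angular": [0,6.9,0],"claw": -1},
  {"slide": [5,-15,-5],"angular": [0,6.9,0],"claw": -1},
  {"slide": [5,-15,0],"angular": [0,6.9,0],"claw": -1},
  {"slide": [5,-15,0],"angular": [0,6.9,0],"claw": -1},
  {"slide": [5,-15,0],"angular": [0,6.9,0],"claw": -1},
  {"slide": [15,-25,0],"angular": [0,0,5.3],"claw": -1},
  {"slide": [15,-25,0],"angular": [0,0,5.3],"claw": -1},
  {"slide": [0,0,0],"angular": [0,0,0],"claw": -1},
])

```text
time: 5.05
ee_pos: [0.4476, -0.1722, 0.1705]
tcp_rot: [-179.9, -0.1, 172.2]
wrist_force: [0.0, -0.2, -1.6]
opening: 0.045
grasp_force: 63.0
```

```bash
python3 -c "
from h import *
rel(*place(-.2,.085))"
```

```text
t 5.05 q [-21.   -5.4  -9.1  86.4  -0.1 -13.1] pos [ 0.4476 -0.1722  0.1705] rpy [-1.7989e+02 -1.4000e-01  1.7216e+02] F [ 0.  -0.2 -1.6] open 0.045 grip 63.0
rot in tool [-0.11 -0.14 -0.44]  shift cur tool mm [ 16.1 -35.6  85.6]  shift after rot [ 16.5 -35.6  85.5]
```

Call:
play_rows([
  {"slide": [10,-20,15],"angular": [0,0,-0.4],"claw": -1},
  {"slide": [6,-15,30],"angular": [0,0,0],"claw": -1},
  {"slide": [0,0,30],"angular": [0,0,0],"claw": -1},
  {"slide": [0,0,20],"angular": [0,0,0],"claw": -1},
  {"slide": [0,0,10],"angular": [0,0,0],"claw": -1},
  {"slide": [0,0,0],"angular": [0,0,0],"claw": -1},
])

```text
time: 5.65
ee_pos: [0.4279, -0.2026, 0.0651]
tcp_rot: [-179.9, -0.1, 172.9]
wrist_force: [-0.4, -0.6, -1.2]
opening: 0.0448
grasp_force: 63.0
```

```bash
python3 -c "
from h import *
rel(*place(-.08,.064))
cam('side','s2.png'); im=cv2.imread('pics/s2.png')[200:380,270:510]; cv2.imwrite('pics/s2c.png',cv2.resize(im,None,fx=3,fy=3,interpolation=2))"
```

```text
t 5.65 q [-25.3  -4.9 -20.3  74.7  -0.1 -18.2] pos [ 0.4279 -0.2026  0.0651] rpy [-1.7994e+02 -1.2000e-01  1.7290e+02] F [-0.4 -0.6 -1.2] open 0.0448 grip 63.0
rot in tool [-0.06 -0.12  0.3 ]  shift cur tool mm [-119.    -3.6    0.8]  shift after rot [-119.    -3.     1.1]
```

View pics/s2c.png

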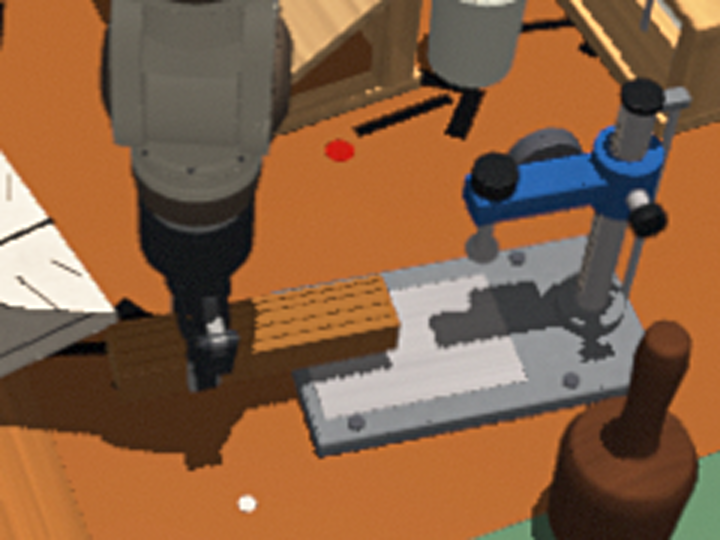

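The blank is held flat above the base, in line with the gauge, and the foot is raised clear. Sliding in.

Call:
play_rows([
  {"slide": [-15,-1,0],"angular": [0,0,0.3],"claw": -1},
  {"slide": [-25,-2,0],"angular": [0,0,0],"claw": -1},
  {"slide": [-30,0,0],"angular": [0,0,0],"claw": -1},
  {"slide": [-30,0,0],"angular": [0,0,0],"claw": -1},
  {"slide": [-19,0,0],"angular": [0,0,0],"claw": -1},
  {"slide": [0,0,6],"angular": [0,0,0],"claw": -1},
  {"slide": [0,0,6],"angular": [0,0,0],"claw": -1},
  {"slide": [0,0,0],"angular": [0,0,0],"claw": -1},
])

```text
time: 6.5
ee_pos: [0.5452, -0.2212, 0.0532]
tcp_rot: [-179.9, -0.1, 172.6]
wrist_force: [-0.6, 0.7, -2.7]
opening: 0.0452
grasp_force: 63.0
```

Call:
play_rows([
  {"slide": [0,0,3],"angular": [0,0,0],"claw": -1},
  {"slide": [0,0,2],"angular": [0,0,0],"claw": -1},
  {"slide": [0,0,0],"angular": [0,0,0],"claw": -1},
])

```text
time: 6.8
ee_pos: [0.5458, -0.2215, 0.0488]
tcp_rot: [-179.9, -0.0, 172.6]
wrist_force: [-0.1, -0.1, -0.6]
opening: 0.0446
grasp_force: 63.0
```

```bash
python3 -c "
from h import *
rel(*place(-.08,.044))"
```

```text
t 6.8 q [-22.1  11.2  -5.4  73.5  -0.1 -14.6] pos [ 0.5458 -0.2215  0.0488] rpy [-1.7991e+02 -2.0000e-02  1.7255e+02] F [-0.1 -0.1 -0.6] open 0.0446 grip 63.0
rot in tool [-0.09 -0.02 -0.05]  shift cur tool mm [0.3 0.6 4.8]  shift after rot [0.3 0.6 4.8]
```

Call:
play_rows([
  {"slide": [0,0,2],"angular": [0,0,0],"claw": -1},
  {"slide": [0,0,0],"angular": [0,0,0],"claw": -1},
])

```text
time: 7.0
ee_pos: [0.546, -0.2215, 0.0467]
tcp_rot: [-179.9, -0.0, 172.6]
wrist_force: [-0.8, -0.7, -1.8]
opening: 0.045
grasp_force: 63.0
```

Call:
play_rows([
  {"slide": [0,0,1.5],"angular": [0,0,0],"claw": -1},
  {"slide": [0,0,0],"angular": [0,0,0],"claw": -1},
])

```text
time: 7.2
ee_pos: [0.546, -0.2215, 0.0451]
tcp_rot: [-179.9, -0.0, 172.6]
wrist_force: [-0.6, -0.3, -1.1]
opening: 0.0451
grasp_force: 63.0
```

Call:
play_rows([
  {"slide": [0,0,1],"angular": [0,0,0],"claw": -1},
  {"slide": [0,0,0],"angular": [0,0,0],"claw": -1},
])

```text
time: 7.4
ee_pos: [0.5461, -0.2215, 0.0442]
tcp_rot: [-179.9, -0.0, 172.6]
wrist_force: [-0.6, -0.3, -1.8]
opening: 0.0447
grasp_force: 63.0
```

Call:
play_rows([
  {"slide": [0,0,1],"angular": [0,0,0],"claw": -1},
  {"slide": [0,0,0],"angular": [0,0,0],"claw": -1},
])

```text
time: 7.6
ee_pos: [0.5461, -0.2215, 0.0432]
tcp_rot: [-179.9, -0.0, 172.6]
wrist_force: [0.3, -0.8, -1.9]
opening: 0.0449
grasp_force: 63.0
```

Call:
play_rows([
  {"slide": [0,0,1],"angular": [0,0,0],"claw": -1},
  {"slide": [0,0,0],"angular": [0,0,0],"claw": -1},
])

```text
time: 7.8
ee_pos: [0.5462, -0.2216, 0.0424]
tcp_rot: [-179.9, -0.0, 172.6]
wrist_force: [0.2, 0.5, -0.2]
opening: 0.0449
grasp_force: 63.1
```

Call:
play_rows([
  {"slide": [0,0,0.7],"angular": [0,0,0],"claw": -1},
  {"slide": [0,0,0],"angular": [0,0,0],"claw": -1},
])

```text
time: 8.0
ee_pos: [0.5462, -0.2216, 0.0421]
tcp_rot: [-179.9, 0.0, 172.6]
wrist_force: [-1.9, 1.0, 2.7]
opening: 0.0448
grasp_force: 63.4
```

Contact. Releasing and rising straight up.

Call:
play_rows([
  {"slide": [0,0,0],"angular": [0,0,0],"claw": -0.1},
  {"slide": [0,0,0],"angular": [0,0,0],"claw": 0.4},
  {"slide": [0,0,0],"angular": [0,0,0],"claw": 0.7},
  {"slide": [0,0,0],"angular": [0,0,0],"claw": 0.7},
  {"slide": [0,0,-8],"angular": [0,0,0],"claw": 0.7},
  {"slide": [0,0,-25],"angular": [0,0,0],"claw": 0.7},
  {"slide": [0,0,-40],"angular": [0,0,0],"claw": 0.7},
  {"slide": [0,0,-40],"angular": [0,0,0],"claw": 0.7},
])

```text
time: 8.8
ee_pos: [0.5458, -0.2212, 0.1561]
tcp_rot: [-179.9, -0.1, 172.6]
wrist_force: [1.2, 0.6, 0.8]
opening: 0.0723
grasp_force: 0.0
```

Call:
play_rows([
  {"slide": [0,0,-40],"angular": [0,0,0],"claw": -1},
  {"slide": [0,0,-35],"angular": [0,0,0],"claw": -1},
  {"slide": [0,0,-25],"angular": [0,0,0],"claw": -1},
  {"slide": [0,0,0],"angular": [0,0,0],"claw": -1},
  {"slide": [0,0,0],"angular": [0,0,0],"claw": -1},
  {"slide": [0,0,0],"angular": [0,0,0],"claw": -1},
])

```text
time: 9.4
ee_pos: [0.5459, -0.2211, 0.2535]
tcp_rot: [-179.9, -0.1, 172.6]
wrist_force: [0.8, -0.4, -0.5]
opening: 0.0003
grasp_force: 0.0
```

```bash
python3 -c "
from h import *
print(bot.tcp_to_tips); rel(*place(0,.22))
cam('top','t3.png');cam('side','s3.png')
a=cv2.imread('pics/t3.png')[100:240,350:460]; b=cv2.imread('pics/s3.png')[200:380,340:520]
cv2.imwrite('pics/c4.png',np.hstack([cv2.resize(a,(393,500),interpolation=2),cv2.resize(b,(400,500),interpolation=2)[:, :400]]))"
```

```text
0.019
t 9.4 q [-22.   10.6  16.7  96.2  -0.1 -14.6] pos [ 0.5459 -0.2211  0.2535] rpy [-1.7993e+02 -1.1000e-01  1.7256e+02] F [ 0.8 -0.4 -0.5] open 0.0003 grip 0.0
rot in tool [-0.07 -0.11 -0.04]  shift cur tool mm [-79.7   0.3  33.3]  shift after rot [-79.6   0.2  33.5]
```

View pics/c4.png

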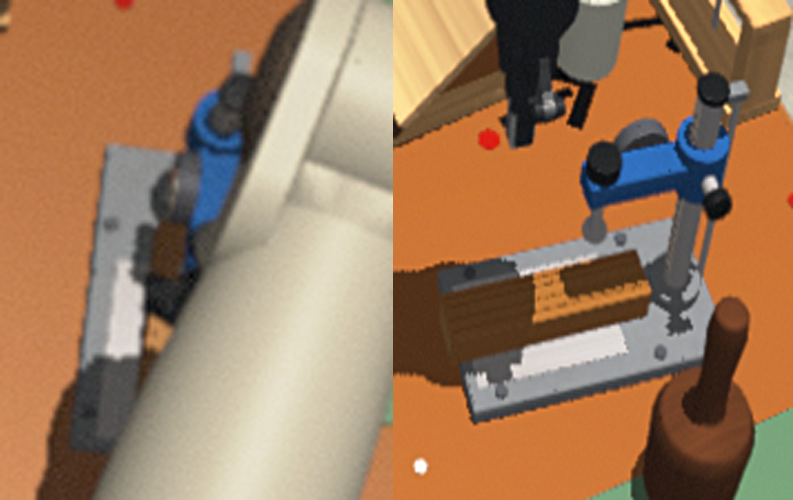

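The blank lies flat on the base, with the foot over its far part. Next, move over the knob and press.

Call:
play_rows([
  {"slide": [-20,0,0],"angular": [0,0,0],"claw": -1},
  {"slide": [-30,0,0],"angular": [0,0,0],"claw": -1},
  {"slide": [-20,0,0],"angular": [0,0,0],"claw": -1},
  {"slide": [-9,0,10],"angular": [0,0,0],"claw": -1},
  {"slide": [0,0,20],"angular": [0,0,0],"claw": -1},
  {"slide": [0,0,10],"angular": [0,0,0],"claw": -1},
  {"slide": [0,0,6],"angular": [0,0,0],"claw": -1},
  {"slide": [0,0,6],"angular": [0,0,0],"claw": -1},
])

```text
time: 10.3
ee_pos: [0.6241, -0.2313, 0.203]
tcp_rot: [-179.9, -0.0, 172.6]
wrist_force: [-1.2, 1.4, 3.9]
opening: -0.0002
grasp_force: 1.7
```

```bash
python3 -c "
from h import *
rel(*place(0,.154))"
```

```text
t 10.3 q [-20.3  20.8  23.4  92.7  -0.1 -12.9] pos [ 0.6241 -0.2313  0.203 ] rpy [-179.92   -0.    172.56] F [-1.2  1.4  3.9] open -0.0002 grip 1.7
rot in tool [-0.08 -0.   -0.04]  shift cur tool mm [-0.8  0.3 48.9]  shift after rot [-0.8  0.2 49. ]
```

Pushing with about 4 N. Continue slowly to near the end, then by small steps.

Call:
play_rows([
  {"slide": [0,0,6],"angular": [0,0,0],"claw": -1},
  {"slide": [0,0,7],"angular": [0,0,0],"claw": -1},
  {"slide": [0,0,7],"angular": [0,0,0],"claw": -1},
  {"slide": [0,0,7],"angular": [0,0,0],"claw": -1},
  {"slide": [0,0,7],"angular": [0,0,0],"claw": -1},
  {"slide": [0,0,6],"angular": [0,0,0],"claw": -1},
  {"slide": [0,0,3],"angular": [0,0,0],"claw": -1},
  {"slide": [0,0,0],"angular": [0,0,0],"claw": -1},
])

```text
time: 11.1
ee_pos: [0.6246, -0.2317, 0.1588]
tcp_rot: [-179.9, -0.0, 172.6]
wrist_force: [0.4, 0.2, -0.0]
opening: 0.0001
grasp_force: 0.0
```

Call:
play_rows([
  {"slide": [0,0,1.5],"angular": [0,0,0],"claw": -1},
  {"slide": [0,0,1],"angular": [0,0,0],"claw": -1},
])

```text
time: 11.3
ee_pos: [0.6248, -0.2318, 0.1574]
tcp_rot: [-179.9, 0.0, 172.6]
wrist_force: [-0.8, 1.1, 3.5]
opening: -0.0001
grasp_force: 1.6
```

Call:
play_rows([
  {"slide": [0,0,1],"angular": [0,0,0],"claw": -1},
  {"slide": [0,0,0],"angular": [0,0,0],"claw": -1},
])

```text
time: 11.5
ee_pos: [0.6247, -0.2318, 0.1563]
tcp_rot: [-179.9, 0.0, 172.6]
wrist_force: [-0.8, 0.1, 3.0]
opening: -0.0002
grasp_force: 1.2
```

Call:
play_rows([
  {"slide": [0,0,1],"angular": [0,0,0],"claw": -1},
  {"slide": [0,0,0.7],"angular": [0,0,0],"claw": -1},
])

```text
time: 11.7
ee_pos: [0.6248, -0.2318, 0.1546]
tcp_rot: [-179.9, 0.0, 172.6]
wrist_force: [0.8, -1.9, 3.5]
opening: 0.0001
grasp_force: 1.6
```

Call:
play_rows([
  {"slide": [0,0,0.7],"angular": [0,0,0],"claw": -1},
  {"slide": [0,0,0],"angular": [0,0,0],"claw": -1},
])

```text
time: 11.9
ee_pos: [0.6247, -0.2318, 0.1541]
tcp_rot: [-179.9, 0.0, 172.6]
wrist_force: [1.6, -1.2, 5.0]
opening: -0.0002
grasp_force: 2.3
```

Call:
play_rows([
  {"slide": [0,0,0.5],"angular": [0,0,0],"claw": -1},
  {"slide": [0,0,0],"angular": [0,0,0],"claw": -1},
])

```text
time: 12.1
ee_pos: [0.6247, -0.2318, 0.1541]
tcp_rot: [-179.9, 0.1, 172.6]
wrist_force: [0.3, -0.6, 6.6]
opening: 0.0001
grasp_force: 3.7
```

The tool has stopped at the predicted height (0.154) and the force is rising, so the foot is on the wood. One firmer nudge, then retreat.

Call:
play_rows([
  {"slide": [0,0,0.7],"angular": [0,0,0],"claw": -1},
  {"slide": [0,0,0.5],"angular": [0,0,0],"claw": -1},
  {"slide": [0,0,0],"angular": [0,0,0],"claw": -1},
])

```text
time: 12.4
ee_pos: [0.6247, -0.2318, 0.154]
tcp_rot: [-179.9, 0.1, 172.6]
wrist_force: [-2.5, -0.2, 13.4]
opening: 0.0003
grasp_force: 6.8
```

Call:
play_rows([
  {"slide": [0,0,-4],"angular": [0,0,0],"claw": -1},
  {"slide": [0,0,-10],"angular": [0,0,0],"claw": -1},
  {"slide": [0,0,-30],"angular": [0,0,0],"claw": -1},
  {"slide": [0,0,-40],"angular": [0,0,0],"claw": -1},
  {"slide": [35,0,-20],"angular": [0,0,0],"claw": -1},
  {"slide": [45,0,0],"angular": [0,0,0],"claw": -1},
  {"slide": [45,0,0],"angular": [0,0,0],"claw": -1},
  {"slide": [25,0,0],"angular": [0,0,0],"claw": -1},
])

```text
time: 13.2
ee_pos: [0.4733, -0.2115, 0.2568]
tcp_rot: [-179.9, -0.0, 172.6]
wrist_force: [0.3, 0.3, 0.8]
opening: 0.0002
grasp_force: 0.0
```

```bash
python3 -c "
from h import *
rel(*place(0,.154))
cam('side','s4.png')
b=cv2.imread('pics/s4.png')[100:400,280:520]
cv2.imwrite('pics/c5.png',cv2.resize(b,(480,600),interpolation=2))
print(proj('side',[*G,.135]))"
```

```text
t 13.2 q [-24.    0.8   6.4  95.7  -0.1 -16.6] pos [ 0.4733 -0.2115  0.2568] rpy [-1.7991e+02 -2.0000e-02  1.7255e+02] F [0.3 0.3 0.8] open 0.0002 grip 0.0
rot in tool [-0.09 -0.02 -0.05]  shift cur tool mm [-153.     0.2  102.7]  shift after rot [-1.529e+02 -1.000e-01  1.028e+02]
[431.24811584 275.59435896]
```

View pics/c5.png

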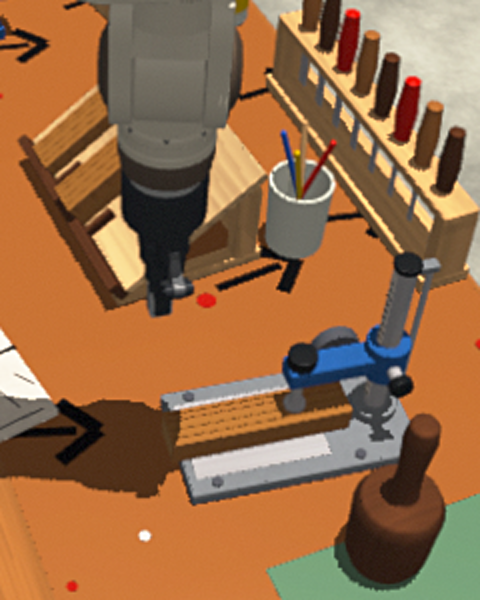

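The foot rests on the wood with the knob at crop (302,357), matching the predicted 135 mm height. The other two blanks are still in the rack, nothing on the bench has moved, and the robot is clear.

```bash
python3 -c "
from workcell import bot
print(bot.job_done())"
```

```text
the job is handed in; nothing more can be done
None
```

I laid the 32 mm blank flat under the gauge's foot, pressed the arm down until the foot rested on the wood, moved the robot clear and handed the job in at about 13 s; I was not told how it was judged.

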